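Sweep the stained sample chips into the collecting bay

TASK

Sweep the three dark stained sample chips across the table with your fingertips into the white-walled collecting bay, through its open side, so that all three end lying flat, wholly inside and clear of the open edge. Slide them gently: do not pick up, pinch, squeeze, flick or stack any of them. Leave the pale bare-wood chip, the stain tub and the two bottles standing where they are.

Things in the scene. Friction and masses are not known exactly. Their poses are not given: they have to be found in the camera images.
- bay: collecting bay fixed to the table: three white walls 25 mm high and 8 mm thick round a blue floor that is level with the table (no lip or step), open on the fourth side. Inside it is 240 mm wide (its x) and 120 mm deep (its y). Origin at the middle of the open side, at table height; its +y axis points into the bay towards the back wall, its x runs along the open side; inner wall faces at x = -120 and +120 mm, back wall at y = 120 mm, side walls end at y = 0
- chip_walnut: wooden sample chip, a flat square block 44 x 44 mm and 18 mm high, 30 g, lying flat and loose on the table, turned up to about 30 degrees either way; origin at the centre of its underside, z up, x and y square to its sides. Stained dark brown; must go into the bay
- chip_mahogany: wooden sample chip, a flat square block 44 x 44 mm and 18 mm high, 30 g, lying flat and loose on the table, turned up to about 30 degrees either way; origin at the centre of its underside, z up, x and y square to its sides. Stained dark red; must go into the bay
- chip_ebony: wooden sample chip, a flat square block 44 x 44 mm and 18 mm high, 30 g, lying flat and loose on the table, turned up to about 30 degrees either way; origin at the centre of its underside, z up, x and y square to its sides. Stained black; must go into the bay
- chip_bare: wooden sample chip, a flat square block 44 x 44 mm and 18 mm high, 30 g, lying flat and loose on the table, turned up to about 30 degrees either way; origin at the centre of its underside, z up, x and y square to its sides. Pale bare wood, the unstained reference; must be left where it lies, among the dark ones
- tub: closed round stain tub, dark brown with a white lid 90 mm across, 74 mm high, loose, 0.25 kg; origin at the centre of its underside; leave alone
- bottle: white bottle with dark cap, 68 mm across, 170 mm high, loose, 0.4 kg; origin at the centre of its underside; leave alone
- squeeze_bottle: pale squeeze bottle with a pointed nozzle, 66 mm across, 185 mm high, loose, 0.3 kg; origin at the centre of its underside; leave alone
Not all that is in view belongs to the job. What is shaped like the chip_ebony but green or turquoise is not meant.

How it is judged:
At the end, for the whole second after the job is handed in: Each dark chip: centre at least 22 mm inside the open side and between the walls, flat on the floor (under 6 mm up, tilt under 0.1 rad), at rest (under 20 mm/s). The bare chip, tub and bottles are upright and within 15 mm of their starts (y of chip_walnut in the frame of bay between 0.022 and 0.12 m and x of chip_walnut in the frame of bay between -0.12 and 0.12 m and height (world z) of each of chip_walnut, chip_mahogany, chip_ebony below 0.006 m and angle between each of chip_walnut, chip_mahogany, chip_ebony's own z axis and vertical below 0.1 rad and linear speed of each of chip_walnut, chip_mahogany, chip_ebony below 0.02 m/s and y of chip_mahogany in the frame of bay between 0.022 and 0.12 m and x of chip_mahogany in the frame of bay between -0.12 and 0.12 m and y of chip_ebony in the frame of bay between 0.022 and 0.12 m and x of chip_ebony in the frame of bay between -0.12 and 0.12 m and distance of each of chip_bare, tub, bottle, squeeze_bottle from where it was at the start of the episode below 0.015 m and angle between each of chip_bare, tub, bottle, squeeze_bottle's own z axis and vertical below 0.15 rad); the robot touches nothing.
It fails at once if a chip is picked up: its underside rises 12 mm or more above the table (height (world z) of any of chip_walnut, chip_mahogany, chip_ebony, chip_bare above 0.012 m).
It fails at once if a chip is pinched, squeezed or rammed: more than 25 N between the fingers and the chip (contact force between the fingers and chip_walnut above 25 N or contact force between the fingers and chip_mahogany above 25 N or contact force between the fingers and chip_ebony above 25 N or contact force between the fingers and chip_bare above 25 N).
It fails at once if a dark chip is flicked: faster than 0.6 m/s (linear speed of any of chip_walnut, chip_mahogany, chip_ebony above 0.6 m/s).
It fails at once if the bare chip, the tub or a bottle is displaced by more than 15 mm or tipped (distance of any of chip_bare, tub, bottle, squeeze_bottle from where it was at the start of the episode above 0.015 m or angle between any of chip_bare, tub, bottle, squeeze_bottle's own z axis and vertical above 0.25 rad).
It also fails if it takes over 61 s, if anything falls off the work surface, if the arm or the gripper's body presses on something with over 40 N, if the wrist force passes 120 N, or if a joint passes its speed limit or range.

ROBOT

A 7-joint arm with a two-finger parallel gripper is mounted at the origin on the work surface. World frame = base frame: x ahead of the robot, y to its left, z up, the work surface at z = 0. Lengths are in m, angles in rad, forces in N, time in s.
With the tool pointing down it reaches from about 0.4 to 0.85 m from the base axis. Payload 10.4 kg.
Tool frame: the origin (TCP) lies on the front face of the gripper's body, between the roots of the fingers; the fingertips stand 73 mm ahead of it and the grasp point (between the pads) lies 54 mm ahead of it; z points along the fingers, y is the line along which they close (so a half turn about z gives the same grasp; the last joint's range is limited). The gripper opens to 85 mm and grips with 20 to 120 N. Pads are 22 mm wide; open, the fingers measure 114 mm over their backs; the gripper's body (76 mm by 85 mm) begins 54 mm behind the grasp point. The pads swing forward as they close: fully open they stand 13 mm farther back than shut.
Start: joints at [1.152, 0.332, -0.065, 1.46, 0.022, 1.35, -0.088], TCP at [0.241, -0.577, 0.304] pointing down, gripper open.
Joint ranges: [-2.6, 2.6], [-0.5, 2.12], [-1.47, 1.34], [0.16, 2.42], [-1.27, 4.41], [0.06, 2.06], [-2.6, 2.6]. Speed limits (rad/s): [2.22, 2.22, 2.79, 2.79, 3.14, 3.14, 3.14].

INTERFACE

Orientations are given as a unit quaternion [x, y, z, w].
In Python, from workcell import manip gives the robot as it stands.
- The arm moves only by the shell command python3 -m jog 'ROWS' [FORCE]. ROWS is JSON, a list of rows, each an object with "grip": the gripper command: -1 is fully open, 1 is shut, values between are in proportion; "slide": the shift along the tool's x, y, z in cm, a list of three; "yaw": the turn about the tool's z in rad. A call has 1 to 8 rows; each row shifts and turns the commanded pose from where the row before left it, along the tool's axes as they then stand; what a row does not reach is not made up. A row lasts 1/10 s, in which the tool goes at most 50 mm and 8.59 degrees, less where a joint would pass 70% of its speed; a pose out of reach is approached as far as the arm can. A call with a gripper value outside its range is refused whole. The fingers move at their own pace and stop on an object; FORCE is the grip in N (left out, the last holds). Time passes only in rows, so rows that do not move let the fingers close. It gives the time, the measured TCP pose, the force, the opening and the grip force at its end, in the units of the state.
- manip.get_obs(): the state, without advancing time (a new reading comes with each control period).
- manip.camera(name): name is "scene" or "top" or "wrist"; returns the picture (480x640x3 uint8, blue, green, red); there is no depth.
- manip.calibration(name): a dict with "vfov" (degrees; the focal length in pixels is half the picture's height over the tangent of half this angle, whatever the lens; pixels are square), "cx", "cy" (the principal point, pixels), "k1" (the pictures are not rectified: a ray, as slopes to the right and down, at radius r is drawn at 1 + k1 r^2 times it, then the intrinsics apply), "camera_from_world" (4x4, takes a point from world to camera coordinates). Camera axes: x right, y down, z forward; pixel columns grow to the right and rows downward; lengths in m; the calibration is good to about 2 mm. A picture is of the moment at which its call begins: read the wrist's pose just before it. calibration takes no time and is no camera call; for the wrist camera it gives the pose at the moment of the call.
- manip.hand_in(): hands the job in; it is judged then, once.
Trained networks look in the newest picture that a camera, given by its name, has taken for a name from the list of things; names that differ only in an ending like _2 or _b are one class to them, and where a whole thing is asked for, a point or a joint stands for the part that bears it (a point fixed in the world has none). Each returns a list of dicts, best first, with "conf" (0 to 1); they miss things now and then, are a little off and sometimes report something else, mostly with a low value. They report only what shows in the picture. A call takes as long as a camera call. They do not tell look-alikes from the thing itself.
- manip.masks_of(thing, camera): "region" (480x640 bool, what is visible of it) and "centre" ([column, row] in pixels, amid what is visible of it).
The state is a dict: "clock": time; "joint_pos": joint angles; "joint_velocities": joint speeds; "tau": joint torques, N m; "position": TCP position; "ee_rot": TCP orientation; "ft_force": force on the tool from outside, world axes, zero at the start; "torque": the same for the moment, N m; "grip_width": opening from 0.0 (shut) to 1.0 (fully open); "grasp_force": force on a finger pad.
Only numpy, scipy, OpenCV 4.12 (cv2) and the standard library are available. Lean on these libraries where they do the work, as an engineer would, in place of code of your own. Each camera call takes 0.05 s, during which the arm holds its last target. There are 200 camera calls.

## Working session

There is one attempt and no reset: what is moved stays moved. The work goes in short steps, Python scripts to look and compute and a shell command to move; the robot and the scene stay as the last step left them, time stands still between calls to the robot, and variables do not carry over. Pictures are saved under pics/ and viewed, at most 14 in all, crops included, and the job is handed in when it is done.

```bash
mkdir -p pics; ls; cat > h.py <<'E'
import numpy as np, cv2
from workcell import manip
def cal(n):
    c=manip.calibration(n); f=240/np.tan(np.radians(c['vfov'])/2)
    return f,c['cx'],c['cy'],c['k1'],np.array(c['camera_from_world'])
def px2w(C,u,v,z):
    f,cx,cy,k1,T=C
    d=np.array([(u-cx)/f,(v-cy)/f]); s=d.copy()
    for _ in range(20): s=d/(1+k1*(s@s))
    R=T[:3,:3]; o=-R.T@T[:3,3]; r=R.T@np.array([s[0],s[1],1])
    return (o+r*(z-o[2])/r[2])
def w2px(C,p):
    f,cx,cy,k1,T=C
    q=T[:3,:3]@np.array(p)+T[:3,3]; s=q[:2]/q[2]; s=s*(1+k1*(s@s))
    return s*f+[cx,cy]
E
python3 - <<'E'
from h import *
for n in ['top','scene']:
    im=manip.camera(n); cv2.imwrite(f'pics/{n}0.png',im)
    C=cal(n); 
    for t,z in [('bay',0),('chip_walnut',.018),('chip_mahogany',.018),('chip_ebony',.018),('chip_bare',.018),('tub',.074),('bottle',.17),('squeeze_bottle',.185)]:
        for m in manip.masks_of(t,n)[:4]:
            print(n,t,round(m['conf'],2),np.round(m['centre']),np.round(px2w(C,*m['centre'],z),3)[:2],m['region'].sum())
o=manip.get_obs();print(o['position'],o['ee_rot'],o['clock'])
E
```

```text
pics
top bay 0.93 [201. 237.] [0.584 0.252] 8504
top chip_walnut 0.77 [334. 241.] [ 0.58  -0.016] 495
top chip_mahogany 0.56 [401. 288.] [ 0.489 -0.151] 495
top chip_ebony 0.91 [339. 310.] [ 0.443 -0.029] 462
top chip_ebony 0.69 [387. 354.] [ 0.359 -0.126] 552
top chip_ebony 0.57 [296. 350.] [0.365 0.053] 506
top chip_bare 0.89 [422. 238.] [ 0.591 -0.192] 551
top tub 0.86 [520. 281.] [ 0.503 -0.372] 1824
top bottle 0.97 [426. 129.] [ 0.763 -0.173] 1616
top squeeze_bottle 0.61 [116. 195.] [0.627 0.368] 1613
top squeeze_bottle 0.5 [421. 242.] [ 0.558 -0.16 ] 535
scene bay 0.63 [404. 311.] [0.583 0.244] 6785
scene chip_walnut 0.86 [317. 250.] [ 0.575 -0.003] 378
scene chip_mahogany 0.84 [305. 214.] [ 0.49  -0.137] 309
scene chip_ebony 0.58 [400. 227.] [0.378 0.059] 287
scene chip_ebony 0.58 [350. 198.] [ 0.357 -0.116] 275
scene chip_ebony 0.55 [351. 228.] [ 0.459 -0.014] 331
scene chip_bare 0.79 [256. 222.] [ 0.594 -0.19 ] 321
scene chip_bare 0.37 [403. 310.] [0.6   0.254] 6890
scene tub 0.61 [241. 177.] [ 0.542 -0.311] 1040
scene bottle 0.79 [172. 234.] [ 0.876 -0.039] 2221
scene squeeze_bottle 0.63 [460. 350.] [0.776 0.475] 3591
[ 0.24097678 -0.57669469  0.3039486 ] [9.80484203e-01 1.96597880e-01 1.21140090e-05 4.35630562e-05] 0.9
```

View pics/top0.png

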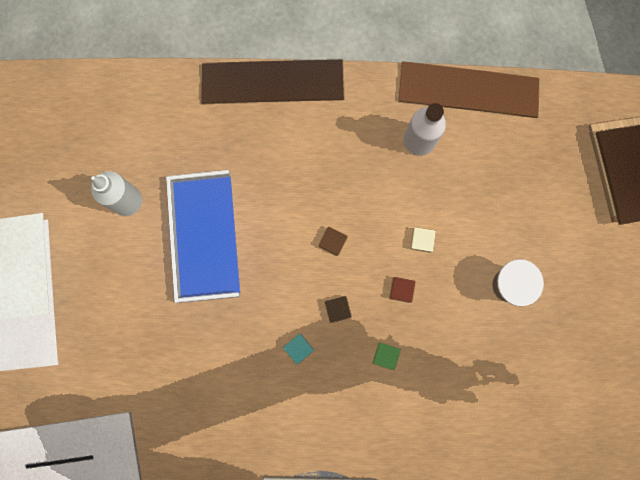

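View pics/scene0.png

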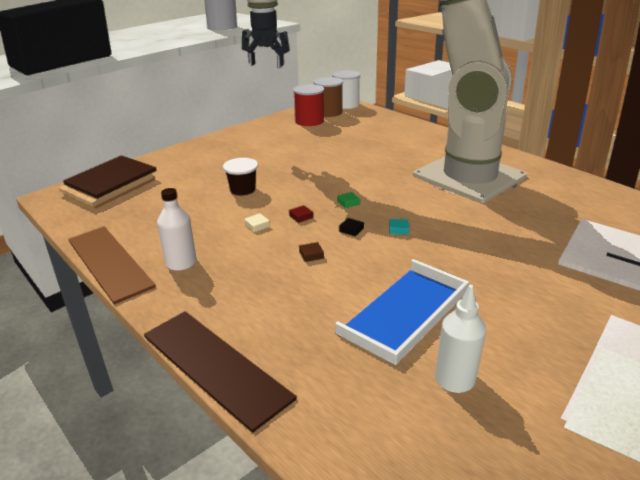

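The top view shows the three dark chips at walnut (334,241), mahogany (401,288) and ebony (339,310). For ebony, the look-alikes are turquoise (298,349) and green (387,355); I choose the black one at (339,310). The bare chip is at (422,238), and the bay, around (201,237), opens to the right (-y).

```bash
python3 - <<'E'
from h import *
im=cv2.imread('pics/top0.png'); C=cal('top')
cv2.imwrite('pics/crop0.png',cv2.resize(im[150:390,150:450],None,fx=2.5,fy=2.5,interpolation=cv2.INTER_CUBIC))
b,g,r=[im[...,i].astype(int) for i in range(3)]
m=((b>150)&(r<110)).astype(np.uint8); n,l,s,_=cv2.connectedComponentsWithStats(m)
k=1+s[1:,4].argmax(); ys,xs=np.where(l==k)
P=np.array([px2w(C,x,y,0)[:2] for x,y in zip(xs,ys)],np.float32); print('bay',cv2.minAreaRect(P),cv2.boxPoints(cv2.minAreaRect(P)).round(3).tolist())
manip.camera('top')
for t in ['chip_walnut','chip_mahogany','chip_ebony','chip_bare']:
    R=manip.masks_of(t,'top')[0]['region']; ys,xs=np.where(R)
    P=np.array([px2w(C,x,y,.012)[:2] for x,y in zip(xs,ys)],np.float32)
    print(t,P.mean(0).round(3),cv2.minAreaRect(P))
E
```

```text
bay ((0.5861670970916748, 0.24379563331604004), (0.23942165076732635, 0.11978098750114441), 7.1281418800354) [[0.46000000834465027, 0.2879999876022339], [0.4749999940395355, 0.17000000178813934], [0.7120000123977661, 0.19900000095367432], [0.6980000138282776, 0.3179999887943268]]
chip_walnut [ 0.581 -0.014] ((0.58136385679245, -0.013958066701889038), (0.04391096904873848, 0.04527773708105087), 64.80599212646484)
chip_mahogany [ 0.487 -0.155] ((0.486927330493927, -0.15494628250598907), (0.044245969504117966, 0.04596705734729767), 81.01236724853516)
chip_ebony [0.366 0.048] ((0.366330623626709, 0.04791713505983353), (0.045396387577056885, 0.04413098841905594), 41.603153228759766)
chip_bare [ 0.588 -0.195] ((0.5879808068275452, -0.19447751343250275), (0.046832915395498276, 0.0470021590590477), 81.99992370605469)
```

View pics/crop0.png

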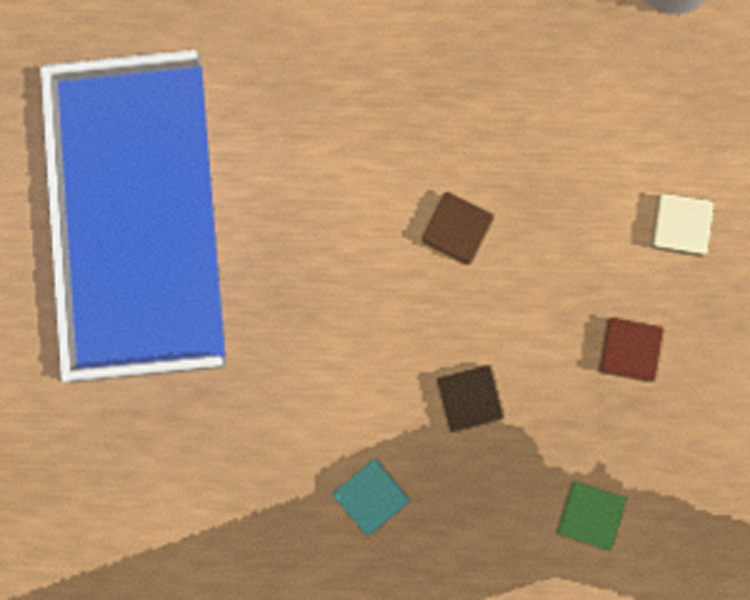

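Plan: all three push headings come out near 75°, so a single yaw will do. I'll use a nearly shut gripper as a two-fingertip pusher, in the order walnut, ebony, mahogany. The bay measures 239 x 120 mm and each chip 44–46 mm, which agrees with the given sizes.

```bash
python3 -m jog '[{"grip":0.5,"slide":[0,0,0],"yaw":-0.13},{"grip":0.5,"slide":[0,0,0],"yaw":-0.13},{"grip":0.5,"slide":[0,0,0],"yaw":-0.13},{"grip":0.5,"slide":[0,0,0],"yaw":-0.13},{"grip":0.5,"slide":[0,0,0],"yaw":-0.13},{"grip":0.5,"slide":[0,0,0],"yaw":-0.13},{"grip":0.5,"slide":[0,0,0],"yaw":-0.13}]' 20
python3 -m jog '[{"grip":0.5,"slide":[4,1.3,0],"yaw":0},{"grip":0.5,"slide":[4,1.3,0],"yaw":0},{"grip":0.5,"slide":[4,1.3,0],"yaw":0},{"grip":0.5,"slide":[4,1.3,0],"yaw":0},{"grip":0.5,"slide":[4,1.3,0],"yaw":0},{"grip":0.5,"slide":[4,1.3,0],"yaw":0},{"grip":0.5,"slide":[4,1.3,0],"yaw":0}]'
```

```text
clock: 1.85
position: [0.241, -0.5767, 0.304]
ee_rot: [0.793, 0.61, 0.0, 0.0]
ft_force: [0.0, 0.2, -1.0]
grip_width: 0.253
grasp_force: 0.0
clock: 2.55
position: [0.4028, -0.3288, 0.3042]
ee_rot: [0.794, 0.607, -0.0, 0.0]
ft_force: [1.3, -1.2, 0.6]
grip_width: 0.255
grasp_force: 0.0
```

```bash
cat > to.py <<'E'
import sys; from h import *
o=manip.get_obs(); p=o['position']; q=o['ee_rot']; a=2*np.arctan2(q[1],q[0])
d=np.array(eval(sys.argv[1]))-p
print('pos',np.round(p,4),'head',round(np.degrees(a),1),'slide cm',np.round(100*np.array([d[0]*np.cos(a)+d[1]*np.sin(a),d[0]*np.sin(a)-d[1]*np.cos(a),-d[2]]),2))
E
python3 -m jog '[{"grip":0.5,"slide":[4,1.3,0],"yaw":0},{"grip":0.5,"slide":[4,1.3,0],"yaw":0},{"grip":0.5,"slide":[4,1.3,0],"yaw":0},{"grip":0.5,"slide":[4,1.3,0],"yaw":0},{"grip":0.5,"slide":[4,1.3,0],"yaw":0},{"grip":0.5,"slide":[4,1.3,0],"yaw":0},{"grip":0.5,"slide":[3,1,0],"yaw":0},{"grip":0.5,"slide":[0,0,0],"yaw":0}]'
python3 to.py '[.5655,-.072,.085]'
```

```text
clock: 3.35
position: [0.5594, -0.0876, 0.304]
ee_rot: [0.792, 0.61, 0.001, -0.001]
ft_force: [-0.2, -0.3, -0.4]
grip_width: 0.248
grasp_force: 0.0
pos [ 0.5594 -0.0876  0.304 ] head 75.2 slide cm [ 1.67  0.19 21.9 ]
```

```bash
python3 -m jog '[{"grip":0.5,"slide":[0.5,0.2,4],"yaw":0},{"grip":0.5,"slide":[0,0,4],"yaw":0},{"grip":0.5,"slide":[0,0,4],"yaw":0},{"grip":0.5,"slide":[0,0,4],"yaw":0},{"grip":0.5,"slide":[0,0,3],"yaw":0},{"grip":0.5,"slide":[0,0,2],"yaw":0},{"grip":0.5,"slide":[0,0,0.9],"yaw":0},{"grip":0.5,"slide":[0,0,0],"yaw":0}]'
python3 - <<'E'
from h import *
im=manip.camera('wrist'); cv2.imwrite('pics/w1.png',im)
C=cal('wrist'); m=manip.masks_of('chip_walnut','wrist')
for k in m[:2]: print(k['conf'],k['centre'],px2w(C,*k['centre'],.015))
E
python3 to.py '[.581,-.014,.081]'
```

```text
clock: 4.15
position: [0.5605, -0.0889, 0.0841]
ee_rot: [0.794, 0.607, -0.001, -0.001]
ft_force: [0.5, -0.3, 0.8]
grip_width: 0.249
grasp_force: 0.0
0.87 [319.5, 125.4] [ 0.58007135 -0.01298782  0.015     ]
pos [ 0.5616 -0.0888  0.086 ] head 74.8 slide cm [ 7.72 -0.09  0.5 ]
```

View pics/w1.png

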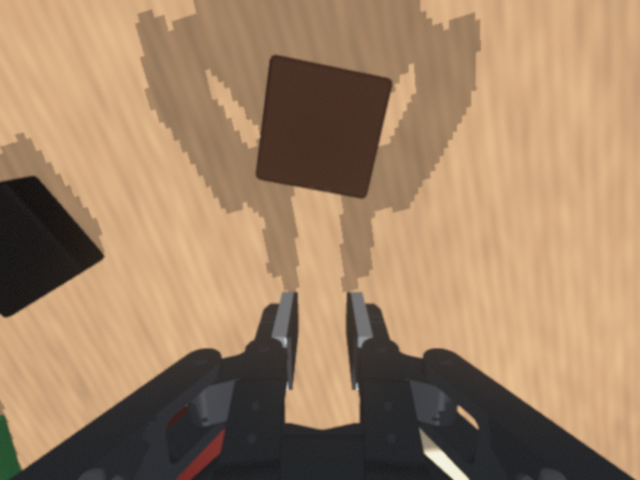

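The wrist view shows walnut centred dead ahead at (319,125), with the fingertips at (285,293) and (360,293). I'll lower slightly and push 32 cm.

```bash
python3 -m jog '[{"grip":0.5,"slide":[0,0,0.6],"yaw":0},{"grip":0.5,"slide":[1.3,0,0],"yaw":0},{"grip":0.5,"slide":[1.3,0,0],"yaw":0},{"grip":0.5,"slide":[1,0,0],"yaw":0},{"grip":0.5,"slide":[1,0,0],"yaw":0},{"grip":0.5,"slide":[1.2,0,0],"yaw":0},{"grip":0.5,"slide":[1.5,0,0],"yaw":0},{"grip":0.5,"slide":[1.5,0,0],"yaw":0}]'
python3 to.py '[.651,.222,.080]'
```

```text
clock: 5.05
position: [0.5844, -0.0022, 0.0789]
ee_rot: [0.794, 0.607, 0.0, 0.0]
ft_force: [0.3, -0.2, 0.4]
grip_width: 0.253
grasp_force: 0.2
pos [ 0.5844 -0.0022  0.0789] head 74.8 slide cm [23.38  0.56 -0.11]
```

```bash
python3 -m jog '[{"grip":0.5,"slide":[1.5,0.04,0],"yaw":0},{"grip":0.5,"slide":[1.5,0.04,0],"yaw":0},{"grip":0.5,"slide":[1.5,0.04,0],"yaw":0},{"grip":0.5,"slide":[1.5,0.04,0],"yaw":0},{"grip":0.5,"slide":[1.5,0.04,0],"yaw":0},{"grip":0.5,"slide":[1.5,0.04,0],"yaw":0},{"grip":0.5,"slide":[1.5,0.04,0],"yaw":0},{"grip":0.5,"slide":[1.5,0.04,0],"yaw":0}]'
python3 - <<'E'
from h import *
im=manip.camera('wrist'); 
C=cal('wrist'); m=manip.masks_of('chip_walnut','wrist')
for k in m[:2]: print(k['conf'],k['centre'],px2w(C,*k['centre'],.015))
E
python3 to.py '[.651,.222,.080]'
```

```text
clock: 5.85
position: [0.6189, 0.1126, 0.0789]
ee_rot: [0.794, 0.607, -0.0, -0.0]
ft_force: [0.5, -0.1, 0.7]
grip_width: 0.249
grasp_force: 0.3
0.97 [310.1, 243.5] [0.62265513 0.15012054 0.015     ]
pos [0.6187 0.1147 0.079 ] head 75.0 slide cm [11.2   0.34 -0.1 ]
```

```bash
python3 -m jog '[{"grip":0.5,"slide":[1.5,0.05,0],"yaw":0},{"grip":0.5,"slide":[1.5,0.05,0],"yaw":0},{"grip":0.5,"slide":[1.5,0.05,0],"yaw":0},{"grip":0.5,"slide":[1.5,0.05,0],"yaw":0},{"grip":0.5,"slide":[1.5,0,0],"yaw":0},{"grip":0.5,"slide":[1.5,0,0],"yaw":0},{"grip":0.5,"slide":[1.0,0,0],"yaw":0},{"grip":0.5,"slide":[0.5,0,0],"yaw":0}]'
python3 -m jog '[{"grip":0.5,"slide":[0,0,0],"yaw":0},{"grip":0.5,"slide":[-2,0,0],"yaw":0},{"grip":0.5,"slide":[-3,0,0],"yaw":0},{"grip":0.5,"slide":[0,0,-3],"yaw":0},{"grip":0.5,"slide":[0,0,-4],"yaw":0},{"grip":0.5,"slide":[0,0,-3],"yaw":0}]'
python3 - <<'E'
from h import *
im=manip.camera('wrist'); 
C=cal('wrist'); m=manip.masks_of('chip_walnut','wrist')
for k in m[:2]:
  p=px2w(C,*k['centre'],.015); d=p[:2]-[.593,.185]; print(k['conf'],k['centre'],p,'bay',d@[.992,.122],d@[-.122,.992])
E
python3 to.py '[.4255,-.098,.180]'
```

```text
clock: 6.75
position: [0.648, 0.2139, 0.0788]
ee_rot: [0.794, 0.608, 0.0, -0.0]
ft_force: [-0.6, -0.5, 0.6]
grip_width: 0.249
grasp_force: 0.2
clock: 7.35
position: [0.6352, 0.1629, 0.1811]
ee_rot: [0.795, 0.607, 0.0, 0.0]
ft_force: [1.0, 0.4, 1.1]
grip_width: 0.25
grasp_force: 0.0
0.6 [310.3, 109.1] [0.6533069  0.24991621 0.015     ] bay 0.06774422117770568 0.057039433680252064
pos [0.6369 0.1639 0.1841] head 74.7 slide cm [-30.83 -13.5    0.41]
```

```bash
python3 -m jog '[{"grip":0.5,"slide":[-3.9,-1.7,0],"yaw":0},{"grip":0.5,"slide":[-3.9,-1.7,0],"yaw":0},{"grip":0.5,"slide":[-3.9,-1.7,0],"yaw":0},{"grip":0.5,"slide":[-3.9,-1.7,0],"yaw":0},{"grip":0.5,"slide":[-3.9,-1.7,0],"yaw":0},{"grip":0.5,"slide":[-3.9,-1.7,0],"yaw":0},{"grip":0.5,"slide":[-3.9,-1.7,0],"yaw":0},{"grip":0.5,"slide":[-3.9,-1.7,0],"yaw":0}]'
python3 -m jog '[{"grip":0.5,"slide":[0,0,0],"yaw":0},{"grip":0.5,"slide":[0,0,0],"yaw":0}]'
python3 - <<'E'
from h import *
im=manip.camera('wrist'); cv2.imwrite('pics/w2.png',im)
C=cal('wrist'); m=manip.masks_of('chip_ebony','wrist')
for k in m[:3]:
  p=px2w(C,*k['centre'],.015);  print(k['conf'],k['centre'],p,im[k['region']].mean(0))
E
python3 to.py '[.425,-.098,.080]'
```

```text
clock: 8.25
position: [0.4202, -0.1033, 0.1786]
ee_rot: [0.795, 0.607, -0.0, 0.0]
ft_force: [1.0, -0.2, 0.5]
grip_width: 0.246
grasp_force: 0.0
clock: 8.45
position: [0.4213, -0.1026, 0.1789]
ee_rot: [0.795, 0.606, -0.0, 0.0]
ft_force: [-0.0, -0.2, -0.1]
grip_width: 0.252
grasp_force: 0.0
0.94 [242.9, 290.6] [ 0.35695891 -0.12146637  0.015     ] [ 91.14058355 152.82440318  85.87718833]
0.91 [323.8, 124.2] [ 0.44288376 -0.02675169  0.015     ] [33.85668185 38.66211086 45.63591496]
0.57 [159.5, 31.2] [0.36556511 0.0459266  0.015     ] [167.76273057 169.12722686  77.25539965]
pos [ 0.4223 -0.101   0.1789] head 74.8 slide cm [0.36 0.18 9.89]
```

View pics/w2.png

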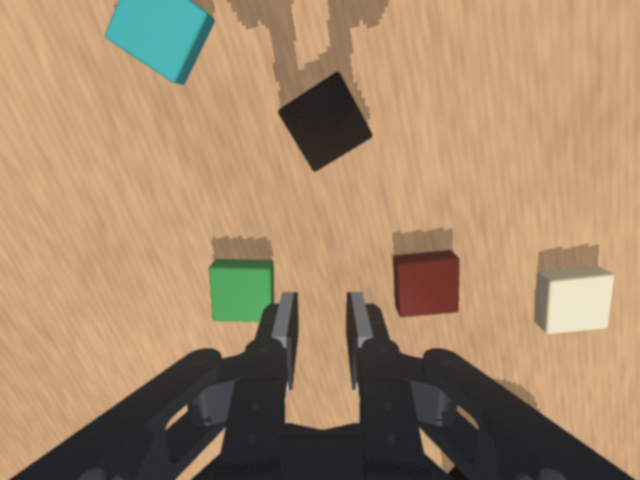

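Ebony is the black chip at (324,124). The green look-alike at (242,290) is left alone, about 1 cm clear of the fingers. I descend a bit further ahead and push along +x.

```bash
python3 -m jog '[{"grip":0.5,"slide":[1.5,0.3,2],"yaw":0},{"grip":0.5,"slide":[0,0,3],"yaw":0},{"grip":0.5,"slide":[0,0,3],"yaw":0},{"grip":0.5,"slide":[0,0,1.8],"yaw":0},{"grip":0.5,"slide":[0,0,0],"yaw":0},{"grip":0.5,"slide":[0.8,0,0],"yaw":0},{"grip":0.5,"slide":[0.8,0,0],"yaw":0},{"grip":0.5,"slide":[0.8,0,0],"yaw":0}]'
python3 -m jog '[{"grip":0.5,"slide":[1.2,0,0],"yaw":0},{"grip":0.5,"slide":[1.2,0,0],"yaw":0},{"grip":0.5,"slide":[1.3,0,0],"yaw":0},{"grip":0.5,"slide":[1.3,0,0],"yaw":0},{"grip":0.5,"slide":[1.3,0,0],"yaw":0}]'
python3 - <<'E'
from h import *
im=manip.camera('wrist'); cv2.imwrite('pics/w3.png',im)
C=cal('wrist'); m=manip.masks_of('chip_ebony','wrist')
for k in m[:3]:
  p=px2w(C,*k['centre'],.015);  print(k['conf'],k['centre'],p,im[k['region']].mean(0))
E
python3 to.py '[.506,.204,.080]'
```

```text
clock: 9.35
position: [0.4361, -0.0637, 0.082]
ee_rot: [0.794, 0.608, 0.001, 0.001]
ft_force: [-1.0, -0.0, 0.3]
grip_width: 0.246
grasp_force: 0.1
clock: 9.85
position: [0.4522, -0.0027, 0.0817]
ee_rot: [0.794, 0.608, 0.001, 0.001]
ft_force: [0.7, 0.2, 0.4]
grip_width: 0.254
grasp_force: 0.1
0.98 [327.2, 246.0] [0.46249979 0.02994812 0.015     ] [39.29706764 45.37804065 53.58405531]
0.81 [84.9, 250.9] [0.36827861 0.05320388 0.015     ] [179.83923335 181.14910963  83.52549524]
pos [ 0.4524 -0.0017  0.0818] head 75.0 slide cm [21.26 -0.15  0.18]
```

View pics/w3.png

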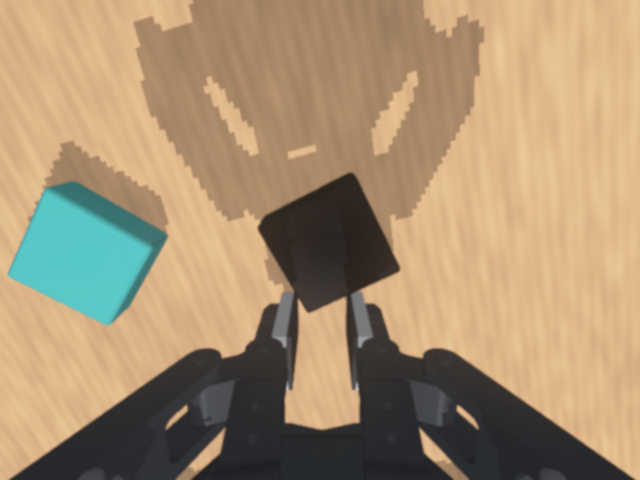

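Ebony (327,246) has its corner nestled between the fingertips and slides steadily. I continue the push.

```bash
python3 -m jog '[{"grip":0.5,"slide":[1.5,0,0],"yaw":0},{"grip":0.5,"slide":[1.5,0,0],"yaw":0},{"grip":0.5,"slide":[1.5,0,0],"yaw":0},{"grip":0.5,"slide":[1.5,0,0],"yaw":0},{"grip":0.5,"slide":[1.5,0,0],"yaw":0},{"grip":0.5,"slide":[1.5,0,0],"yaw":0},{"grip":0.5,"slide":[1.5,0,0],"yaw":0}]'
python3 - <<'E'
from h import *
im=manip.camera('wrist')
C=cal('wrist'); m=manip.masks_of('chip_ebony','wrist')
for k in m[:2]:
  p=px2w(C,*k['centre'],.015); d=p[:2]-[.593,.185]; print(k['conf'],k['centre'],p,im[k['region']].mean(0),'bay',d@[.992,.122],d@[-.122,.992])
E
python3 to.py '[.506,.204,.080]'
```

```text
clock: 10.65
position: [0.4794, 0.0976, 0.0813]
ee_rot: [0.794, 0.607, 0.0, 0.0]
ft_force: [0.3, -0.4, -0.1]
grip_width: 0.251
grasp_force: 0.3
0.96 [325.8, 247.7] [0.48885571 0.13030726 0.015     ] [38.91698177 44.23695488 51.98815226] bay -0.1099836530424583 -0.041549594292818445
0.55 [116.1, 399.7] [0.37618859 0.08359378 0.015     ] [109.         111.17241379  62.30295567] bay -0.22744848253501398 -0.07414397886473645
pos [0.4795 0.0991 0.0815] head 74.9 slide cm [10.82 -0.17  0.15]
```

```bash
python3 -m jog '[{"grip":0.5,"slide":[0.8,0.6,0],"yaw":0},{"grip":0.5,"slide":[0.9,0.7,0],"yaw":0},{"grip":0.5,"slide":[0.9,0.7,0],"yaw":0},{"grip":0.5,"slide":[0.4,0.2,0],"yaw":0}]'
python3 - <<'E'
from h import *
im=manip.camera('wrist'); cv2.imwrite('pics/w4.png',im)
C=cal('wrist'); m=manip.masks_of('chip_ebony','wrist')
for k in m[:2]:
  p=px2w(C,*k['centre'],.015); d=p[:2]-[.593,.185]; print(k['conf'],k['centre'],p,im[k['region']].mean(0),'bay',d@[.992,.122],d@[-.122,.992])
E
python3 to.py '[.506,.204,.080]'
```

```text
clock: 11.15
position: [0.5094, 0.1213, 0.081]
ee_rot: [0.794, 0.607, 0.0, -0.0]
ft_force: [-0.4, -0.6, 0.3]
grip_width: 0.248
grasp_force: 0.1
0.64 [315.2, 239.5] [0.51511761 0.15643085 0.015     ] [46.72954898 46.33284398 52.68681184] bay -0.08074477112929192 -0.018838946325266663
pos [0.5086 0.1213 0.0808] head 74.8 slide cm [ 7.91 -2.42  0.08]
```

View pics/w4.png

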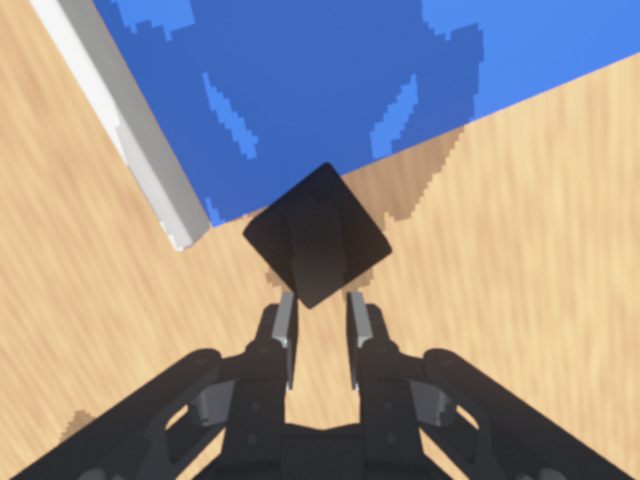

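The ebony chip (315,239) is at the mouth, clear of the wall end at (212,225). I push straight in.

```bash
python3 -m jog '[{"grip":0.5,"slide":[1.2,-0.1,0],"yaw":0},{"grip":0.5,"slide":[1.2,-0.1,0],"yaw":0},{"grip":0.5,"slide":[1.2,-0.15,0],"yaw":0},{"grip":0.5,"slide":[1.2,-0.15,0],"yaw":0},{"grip":0.5,"slide":[1.2,-0.15,0],"yaw":0},{"grip":0.5,"slide":[1,-0.1,0],"yaw":0},{"grip":0.5,"slide":[0.5,0,0],"yaw":0},{"grip":0.5,"slide":[0.2,0,0],"yaw":0}]'
python3 -m jog '[{"grip":0.5,"slide":[0,0,0],"yaw":0},{"grip":0.5,"slide":[-2,0,0],"yaw":0},{"grip":0.5,"slide":[-3,0,0],"yaw":0},{"grip":0.5,"slide":[0,0,-3],"yaw":0},{"grip":0.5,"slide":[0,0,-4],"yaw":0},{"grip":0.5,"slide":[0,0,-3],"yaw":0}]'
python3 - <<'E'
from h import *
im=manip.camera('wrist')
C=cal('wrist')
for t in ['chip_ebony','chip_walnut']:
 for k in manip.masks_of(t,'wrist')[:2]:
  p=px2w(C,*k['centre'],.015); d=p[:2]-[.593,.185]; print(t,k['conf'],k['centre'],p,im[k['region']].mean(0),'bay',d@[.992,.122],d@[-.122,.992])
E
python3 to.py '[.468,-.228,.180]'
```

```text
clock: 12.05
position: [0.5211, 0.1976, 0.0808]
ee_rot: [0.794, 0.608, -0.0, -0.0]
ft_force: [-0.5, 0.1, 0.8]
grip_width: 0.25
grasp_force: 0.3
clock: 12.65
position: [0.5082, 0.148, 0.1829]
ee_rot: [0.795, 0.607, 0.0, 0.0]
ft_force: [0.8, 1.3, 0.4]
grip_width: 0.253
grasp_force: 0.0
chip_ebony 0.75 [322.6, 118.9] [0.53216622 0.22731202 0.015     ] [46.6988734  34.03799885 31.951308  ] bay -0.055185038104554975 0.04939524675244272
chip_ebony 0.45 [180.2, 411.4] [0.3570073  0.03491886 0.015     ] [153.63043478 155.7173913   76.02173913] bay -0.2524146603026998 -0.12008937654965736
chip_walnut 0.69 [510.8, 33.1] [0.65231555 0.24379123 0.015     ] [42.71028679 52.66855573 79.82208484] bay 0.06601355603463603 0.05108440484398166
pos [0.509  0.1483 0.1828] head 74.7 slide cm [-37.39   5.94   0.28]
```

```bash
python3 -m jog '[{"grip":0.5,"slide":[-4.7,0.7,0],"yaw":0},{"grip":0.5,"slide":[-4.7,0.7,0],"yaw":0},{"grip":0.5,"slide":[-4.7,0.7,0],"yaw":0},{"grip":0.5,"slide":[-4.7,0.8,0],"yaw":0},{"grip":0.5,"slide":[-4.7,0.8,0],"yaw":0},{"grip":0.5,"slide":[-4.7,0.8,0],"yaw":0},{"grip":0.5,"slide":[-4.7,0.8,0],"yaw":0},{"grip":0.5,"slide":[-4,0.7,0],"yaw":0}]'
python3 -m jog '[{"grip":0.5,"slide":[0,0,0],"yaw":0},{"grip":0.5,"slide":[0,0,0],"yaw":0}]'
python3 - <<'E'
from h import *
im=manip.camera('wrist'); cv2.imwrite('pics/w5.png',im)
C=cal('wrist')
for t in ['chip_mahogany','chip_bare']:
 for k in manip.masks_of(t,'wrist')[:2]:
  p=px2w(C,*k['centre'],.015);  print(t,k['conf'],k['centre'],p,im[k['region']].mean(0))
E
python3 to.py '[.468,-.226,.080]'
```

```text
clock: 13.6
position: [0.4676, -0.2261, 0.1797]
ee_rot: [0.795, 0.607, -0.001, -0.0]
ft_force: [1.0, 0.7, 0.0]
grip_width: 0.248
grasp_force: 0.0
clock: 13.8
position: [0.4683, -0.2239, 0.1796]
ee_rot: [0.795, 0.606, -0.0, -0.001]
ft_force: [-0.8, 0.4, 0.0]
grip_width: 0.248
grasp_force: 0.0
chip_mahogany 0.64 [320.4, 133.6] [ 0.48581998 -0.15235679  0.015     ] [ 40.32865613  47.2173913  103.62608696]
chip_bare 0.78 [490.0, 153.1] [ 0.58643418 -0.19229055  0.015     ] [180.87002801 210.01811391 220.14229692]
pos [ 0.4693 -0.2217  0.1804] head 74.9 slide cm [-0.44 -0.02 10.04]
```

View pics/w5.png

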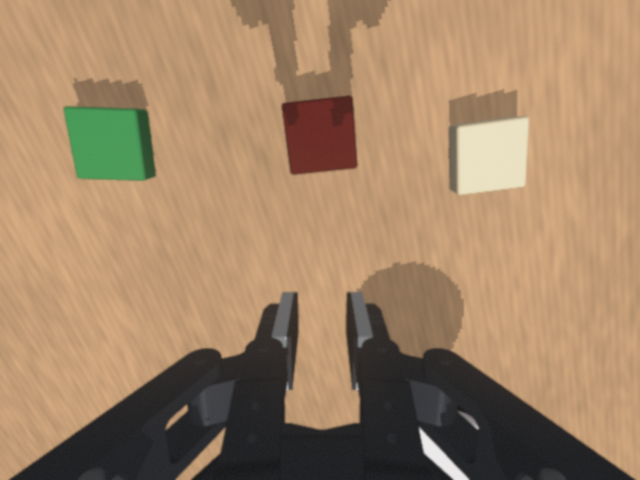

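Mahogany (320,133) is centred ahead, and the bare chip (490,153) is well to the side. I descend and push.

```bash
python3 -m jog '[{"grip":0.5,"slide":[0,0,3.5],"yaw":0},{"grip":0.5,"slide":[0,0,3.5],"yaw":0},{"grip":0.5,"slide":[0,0,2],"yaw":0},{"grip":0.5,"slide":[0,0,1],"yaw":0},{"grip":0.5,"slide":[1.5,0,0],"yaw":0},{"grip":0.5,"slide":[1.2,0,0],"yaw":0},{"grip":0.5,"slide":[1,0,0],"yaw":0},{"grip":0.5,"slide":[1,0,0],"yaw":0}]'
python3 -m jog '[{"grip":0.5,"slide":[1.2,0,0],"yaw":0},{"grip":0.5,"slide":[1.5,0,0],"yaw":0},{"grip":0.5,"slide":[1.5,0,0],"yaw":0},{"grip":0.5,"slide":[1.5,0,0],"yaw":0},{"grip":0.5,"slide":[1.5,0,0],"yaw":0},{"grip":0.5,"slide":[1.5,0,0],"yaw":0},{"grip":0.5,"slide":[1.5,0,0],"yaw":0},{"grip":0.5,"slide":[1.5,0,0],"yaw":0}]'
python3 - <<'E'
from h import *
im=manip.camera('wrist')
C=cal('wrist')
for k in manip.masks_of('chip_mahogany','wrist')[:2]:
  p=px2w(C,*k['centre'],.015);  print(k['conf'],k['centre'],p)
E
python3 to.py '[.5825,.208,.080]'
```

```text
clock: 14.75
position: [0.4822, -0.1769, 0.0816]
ee_rot: [0.794, 0.608, 0.0, 0.001]
ft_force: [-0.4, -0.8, 0.8]
grip_width: 0.249
grasp_force: 0.3
clock: 15.55
position: [0.5125, -0.0639, 0.0812]
ee_rot: [0.794, 0.608, 0.0, 0.0]
ft_force: [-0.0, -0.3, 0.3]
grip_width: 0.251
grasp_force: 0.3
0.72 [320.4, 239.7] [ 0.5208986  -0.02699053  0.015     ]
pos [ 0.5128 -0.0623  0.0813] head 75.0 slide cm [27.91 -0.26  0.13]
```

```bash
python3 -m jog '[{"grip":0.5,"slide":[1.5,0,0],"yaw":0},{"grip":0.5,"slide":[1.5,0,0],"yaw":0},{"grip":0.5,"slide":[1.5,0,0],"yaw":0},{"grip":0.5,"slide":[1.5,0,0],"yaw":0},{"grip":0.5,"slide":[1.5,0,0],"yaw":0},{"grip":0.5,"slide":[1.5,0,0],"yaw":0},{"grip":0.5,"slide":[1.5,0,0],"yaw":0},{"grip":0.5,"slide":[1.5,0,0],"yaw":0}]'
python3 - <<'E'
from h import *
im=manip.camera('wrist'); cv2.imwrite('pics/w6.png',im)
C=cal('wrist')
for t in ['chip_mahogany','chip_ebony','chip_walnut']:
 for k in manip.masks_of(t,'wrist')[:1]:
  p=px2w(C,*k['centre'],.015); d=p[:2]-[.593,.185]; print(t,k['conf'],k['centre'],p,'bay',d@[.992,.122],d@[-.122,.992])
E
python3 to.py '[.5825,.208,.080]'
```

```text
clock: 16.45
position: [0.5439, 0.0516, 0.0809]
ee_rot: [0.794, 0.607, -0.0, 0.0]
ft_force: [0.0, -0.3, 0.1]
grip_width: 0.25
grasp_force: 0.2
chip_mahogany 0.9 [321.3, 240.5] [0.55234634 0.08840739 0.015     ] bay -0.052112725852605825 -0.09086011916658071
chip_ebony 0.69 [8.8, 395.7] [0.39617187 0.05358051 0.015     ] bay -0.2112866866345882 -0.1063550978934222
pos [0.5436 0.051  0.0808] head 74.9 slide cm [16.17 -0.34  0.08]
```

View pics/w6.png

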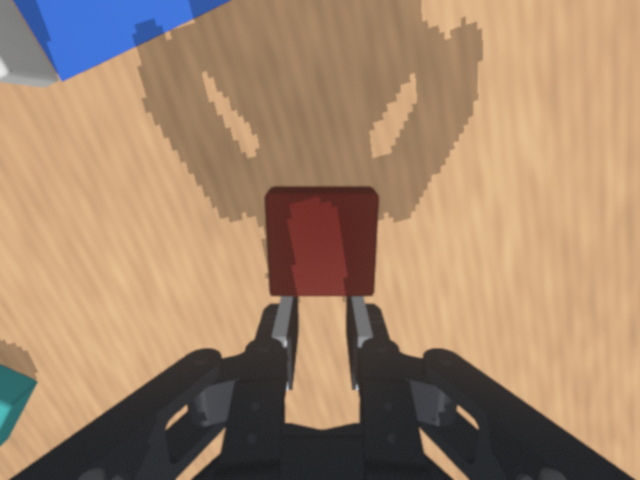

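The push is flush (mahogany at (321,240)), but on this line it would meet ebony. I'll back off and nudge it sideways along the bay's x first, then push straight in.

```bash
python3 -m jog '[{"grip":0.5,"slide":[0,0,0],"yaw":0},{"grip":0.5,"slide":[-3,0,0],"yaw":0},{"grip":0.5,"slide":[-2,0,0],"yaw":0},{"grip":0.5,"slide":[0,0,-4],"yaw":0},{"grip":0.5,"slide":[0,0,-4],"yaw":0}]'
python3 -m jog '[{"grip":0.5,"slide":[0,0,0],"yaw":0.148},{"grip":0.5,"slide":[0,0,0],"yaw":0.148},{"grip":0.5,"slide":[0,0,0],"yaw":0.148},{"grip":0.5,"slide":[0,0,0],"yaw":0.148},{"grip":0.5,"slide":[0,0,0],"yaw":0.148},{"grip":0.5,"slide":[0,0,0],"yaw":0.148},{"grip":0.5,"slide":[0,0,0],"yaw":0.148},{"grip":0.5,"slide":[0,0,0],"yaw":0.148}]'
python3 -m jog '[{"grip":0.5,"slide":[0,0,0],"yaw":0}]'
python3 - <<'E'
from h import *
manip.camera('top'); C=cal('top')
for k in manip.masks_of('chip_mahogany','top')[:1]:
  p=px2w(C,*k['centre'],.018); d=p[:2]-[.593,.185]; print(k['conf'],k['centre'],p,'bay',d@[.992,.122],d@[-.122,.992])
E
python3 to.py '[.480,.080,.160]'
```

```text
clock: 17.15
position: [0.5294, 0.0009, 0.161]
ee_rot: [0.795, 0.606, -0.001, -0.001]
ft_force: [1.7, -0.2, 0.5]
grip_width: 0.251
grasp_force: 0.0
clock: 17.95
position: [0.5303, 0.0017, 0.1609]
ee_rot: [0.998, 0.057, -0.0, 0.0]
ft_force: [-0.8, -0.4, 0.6]
grip_width: 0.248
grasp_force: 0.0
clock: 18.05
position: [0.5304, 0.0019, 0.1609]
ee_rot: [0.998, 0.059, 0.0, 0.0]
ft_force: [0.1, 0.5, -0.7]
grip_width: 0.249
grasp_force: 0.0
0.92 [280.6, 251.8] [0.55553634 0.08841238 0.018     ] bay -0.048947636284559067 -0.09124434975927953
pos [0.5304 0.0022 0.1609] head 7.2 slide cm [-4.03 -8.35  0.09]
```

```bash
python3 -m jog '[{"grip":0.5,"slide":[-1.4,-2.8,0],"yaw":0},{"grip":0.5,"slide":[-1.4,-2.8,0],"yaw":0},{"grip":0.5,"slide":[-1.3,-2.7,0],"yaw":0},{"grip":0.5,"slide":[0,0,3],"yaw":0},{"grip":0.5,"slide":[0,0,3],"yaw":0},{"grip":0.5,"slide":[0,0,2],"yaw":0},{"grip":0.5,"slide":[0,0,0],"yaw":0}]'
python3 to.py '[.576,.091,.080]'
```

```text
clock: 18.85
position: [0.4781, 0.0796, 0.0786]
ee_rot: [0.998, 0.063, -0.002, 0.0]
ft_force: [0.4, -0.6, -0.8]
grip_width: 0.252
grasp_force: 0.0
pos [0.4781 0.0796 0.0786] head 7.2 slide cm [ 9.86  0.09 -0.14]
```

```bash
python3 -m jog '[{"grip":0.5,"slide":[1.5,0,0],"yaw":0},{"grip":0.5,"slide":[1.3,0,0],"yaw":0},{"grip":0.5,"slide":[1,0,0],"yaw":0},{"grip":0.5,"slide":[1.2,0,0],"yaw":0},{"grip":0.5,"slide":[1.5,0,0],"yaw":0},{"grip":0.5,"slide":[1.5,0,0],"yaw":0},{"grip":0.5,"slide":[1.2,0,0],"yaw":0},{"grip":0.5,"slide":[0.6,0,0],"yaw":0}]'
python3 -m jog '[{"grip":0.5,"slide":[0,0,0],"yaw":0},{"grip":0.5,"slide":[-3,0,0],"yaw":0},{"grip":0.5,"slide":[-2,0,0],"yaw":0},{"grip":0.5,"slide":[0,0,-4],"yaw":0},{"grip":0.5,"slide":[0,0,-4],"yaw":0}]'
python3 -m jog '[{"grip":0.5,"slide":[0,0,0],"yaw":-0.149},{"grip":0.5,"slide":[0,0,0],"yaw":-0.149},{"grip":0.5,"slide":[0,0,0],"yaw":-0.149},{"grip":0.5,"slide":[0,0,0],"yaw":-0.149},{"grip":0.5,"slide":[0,0,0],"yaw":-0.149},{"grip":0.5,"slide":[0,0,0],"yaw":-0.149},{"grip":0.5,"slide":[0,0,0],"yaw":-0.149},{"grip":0.5,"slide":[0,0,0],"yaw":-0.149}]'
python3 -m jog '[{"grip":0.5,"slide":[0,0,0],"yaw":-0.149},{"grip":0.5,"slide":[0,0,0],"yaw":-0.149},{"grip":0.5,"slide":[0,0,0],"yaw":-0.08},{"grip":0.5,"slide":[0,0,0],"yaw":0}]'
python3 - <<'E'
from h import *
manip.camera('top'); C=cal('top')
for t in ['chip_mahogany','chip_ebony','chip_walnut']:
 for k in manip.masks_of(t,'top')[:1]:
  p=px2w(C,*k['centre'],.018); d=p[:2]-[.593,.185]; print(t,k['conf'],k['centre'],p,'bay',d@[.992,.122],d@[-.122,.992])
E
python3 to.py '[.617,.025,.160]'
```

```text
clock: 19.65
position: [0.5781, 0.092, 0.0817]
ee_rot: [0.998, 0.061, 0.001, -0.0]
ft_force: [-0.2, -0.3, 0.1]
grip_width: 0.247
grasp_force: 0.3
clock: 20.15
position: [0.5255, 0.0856, 0.1612]
ee_rot: [0.998, 0.061, -0.002, 0.0]
ft_force: [0.8, -0.5, -0.2]
grip_width: 0.257
grasp_force: 0.0
clock: 20.95
position: [0.5268, 0.0858, 0.1611]
ee_rot: [0.79, 0.613, -0.0, 0.0]
ft_force: [0.0, 0.9, 0.2]
grip_width: 0.253
grasp_force: 0.0
clock: 21.35
position: [0.5269, 0.0857, 0.161]
ee_rot: [0.662, 0.749, -0.0, 0.0]
ft_force: [-0.6, -0.4, 0.0]
grip_width: 0.252
grasp_force: 0.0
chip_ebony 0.96 [387.2, 353.6] [ 0.36064428 -0.12553237  0.018     ] bay -0.26838182830719853 -0.2797007144493927
chip_walnut 0.56 [206.0, 204.9] [0.64689523 0.24200083 0.018     ] bay 0.060418166352485245 0.049969601778445755
pos [0.5272 0.0859 0.161 ] head 96.8 slide cm [-7.11  8.19  0.1 ]
```

```bash
python3 -m jog '[{"grip":0.5,"slide":[-3.5,2.2,0],"yaw":0},{"grip":0.5,"slide":[-2.5,3,0],"yaw":0},{"grip":0.5,"slide":[-1.2,3.1,0],"yaw":0},{"grip":0.5,"slide":[0,0,0],"yaw":0},{"grip":0.5,"slide":[0,0,0],"yaw":0}]'
python3 - <<'E'
from h import *
im=manip.camera('wrist'); cv2.imwrite('pics/w7.png',im); C=cal('wrist')
for t in ['chip_mahogany','chip_ebony','chip_walnut']:
 for k in manip.masks_of(t,'wrist')[:1]:
  p=px2w(C,*k['centre'],.018); d=p[:2]-[.593,.185]; print(t,k['conf'],k['centre'],p,'bay',d@[.992,.122],d@[-.122,.992])
E
python3 to.py '[.617,.025,.080]'
```

```text
clock: 22.05
position: [0.6184, 0.0247, 0.1604]
ee_rot: [0.663, 0.748, -0.0, -0.0]
ft_force: [-0.7, 0.9, -0.8]
grip_width: 0.249
grasp_force: 0.0
chip_mahogany 0.89 [326.6, 121.4] [0.60979041 0.10462081 0.018     ] bay 0.0068498247375447414 -0.08178458435177265
pos [0.6178 0.0251 0.1611] head 97.0 slide cm [-0.   -0.08  8.11]
```

View pics/w7.png

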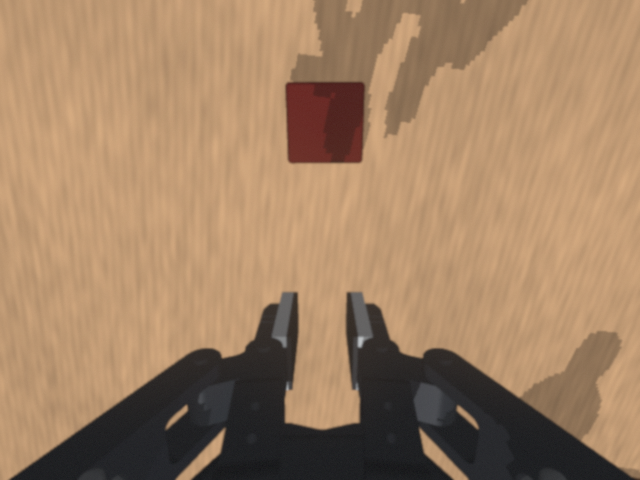

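Mahogany (326,121) is now square to the bay and centred on the gap. I descend and push straight in.

```bash
python3 -m jog '[{"grip":0.5,"slide":[0,0.2,3],"yaw":0},{"grip":0.5,"slide":[0,0,3],"yaw":0},{"grip":0.5,"slide":[0,0,2],"yaw":0},{"grip":0.5,"slide":[1.5,0,0],"yaw":0},{"grip":0.5,"slide":[1.5,0,0],"yaw":0},{"grip":0.5,"slide":[1,0,0],"yaw":0},{"grip":0.5,"slide":[1,0,0],"yaw":0},{"grip":0.5,"slide":[1.3,0,0],"yaw":0}]'
python3 -m jog '[{"grip":0.5,"slide":[1.4,0,0],"yaw":0},{"grip":0.5,"slide":[1.4,0,0],"yaw":0},{"grip":0.5,"slide":[1.4,0,0],"yaw":0}]'
python3 - <<'E'
from h import *
im=manip.camera('wrist'); cv2.imwrite('pics/w8.png',im); C=cal('wrist')
for t in ['chip_mahogany','chip_ebony','chip_walnut']:
 for k in manip.masks_of(t,'wrist')[:1]:
  p=px2w(C,*k['centre'],.018); d=p[:2]-[.593,.185]; print(t,k['conf'],k['centre'],p,'bay',d@[.992,.122],d@[-.122,.992])
E
python3 to.py '[.595,.207,.080]'
```

```text
clock: 23.05
position: [0.6133, 0.0879, 0.0819]
ee_rot: [0.663, 0.748, 0.0, 0.001]
ft_force: [-0.2, -0.4, 0.9]
grip_width: 0.25
grasp_force: 0.3
clock: 23.35
position: [0.6076, 0.1302, 0.081]
ee_rot: [0.663, 0.749, 0.0, 0.0]
ft_force: [0.0, -1.3, 0.6]
grip_width: 0.249
grasp_force: 0.3
chip_mahogany 0.91 [320.1, 240.7] [0.60074283 0.16887513 0.018     ] bay 0.005713655790659199 -0.01694049788690658
chip_ebony 0.69 [135.7, 56.1] [0.53252695 0.22506798 0.018     ] bay -0.05510096731815022 0.047125150465433224
chip_walnut 0.92 [489.1, 46.2] [0.64747859 0.24239243 0.018     ] bay 0.06104464083654661 0.05028689749967976
pos [0.6077 0.1292 0.0808] head 97.0 slide cm [ 7.87 -0.31  0.08]
```

View pics/w8.png

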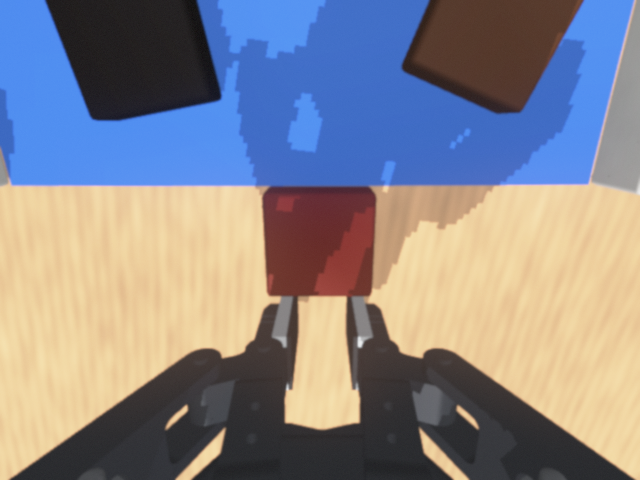

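Mahogany (263–376 wide) fits the gap between ebony (218) and walnut (403). I finish the push, then retreat and look.

```bash
python3 -m jog '[{"grip":0.5,"slide":[1.3,0,0],"yaw":0},{"grip":0.5,"slide":[1.3,0,0],"yaw":0},{"grip":0.5,"slide":[1.3,0,0],"yaw":0},{"grip":0.5,"slide":[1.2,0,0],"yaw":0},{"grip":0.5,"slide":[1,0,0],"yaw":0},{"grip":0.5,"slide":[0.4,0,0],"yaw":0},{"grip":0.5,"slide":[0,0,0],"yaw":0}]'
python3 -m jog '[{"grip":0.5,"slide":[-2,0,0],"yaw":0},{"grip":0.5,"slide":[-4,0,0],"yaw":0},{"grip":0.5,"slide":[-2,0,-3],"yaw":0},{"grip":0.5,"slide":[0,0,-4],"yaw":0},{"grip":0.5,"slide":[0,0,-4],"yaw":0},{"grip":0.5,"slide":[-4,0,-2],"yaw":0},{"grip":0.5,"slide":[-4,0,0],"yaw":0},{"grip":0.5,"slide":[-4,0,0],"yaw":0}]'
python3 -m jog '[{"grip":0.5,"slide":[-4,0,0],"yaw":0},{"grip":0.5,"slide":[-4,0,0],"yaw":0},{"grip":0.5,"slide":[-4,0,0],"yaw":0},{"grip":0.5,"slide":[0,0,0],"yaw":0},{"grip":0.5,"slide":[0,0,0],"yaw":0}]'
python3 - <<'E'
from h import *
im=manip.camera('top'); cv2.imwrite('pics/top9.png',im); C=cal('top')
for t in ['chip_mahogany','chip_ebony','chip_walnut','chip_bare','tub','bottle','squeeze_bottle']:
 for k in manip.masks_of(t,'top')[:3]:
  p=px2w(C,*k['centre'],.015); d=p[:2]-[.593,.185]; print(t,round(k['conf'],2),np.round(k['centre']),p.round(3),'bay',(d@[.992,.122]).round(3),(d@[-.122,.992]).round(3))
E
```

```text
clock: 24.25
position: [0.5998, 0.1943, 0.0809]
ee_rot: [0.663, 0.749, 0.0, -0.0]
ft_force: [0.5, 0.7, 1.2]
grip_width: 0.249
grasp_force: 0.0
clock: 25.05
position: [0.6244, -0.0072, 0.2121]
ee_rot: [0.663, 0.748, 0.0, 0.001]
ft_force: [1.0, -0.6, -0.1]
grip_width: 0.253
grasp_force: 0.0
clock: 25.55
position: [0.6383, -0.1261, 0.2106]
ee_rot: [0.664, 0.747, -0.0, -0.0]
ft_force: [-0.7, 1.6, 0.3]
grip_width: 0.252
grasp_force: 0.0
chip_mahogany 0.77 [211. 230.] [0.596 0.23  0.015] bay 0.009 0.044
chip_ebony 0.9 [296. 349.] [0.365 0.053 0.015] bay -0.242 -0.103
chip_ebony 0.68 [210. 263.] [0.529 0.229 0.015] bay -0.058 0.052
chip_ebony 0.56 [386. 357.] [ 0.354 -0.124  0.015] bay -0.275 -0.277
chip_walnut 0.75 [206. 203.] [0.652 0.243 0.015] bay 0.065 0.051
chip_walnut 0.25 [214. 230.] [0.597 0.223 0.015] bay 0.009 0.037
tub 0.79 [522. 280.] [ 0.512 -0.398  0.015] bay -0.152 -0.568
squeeze_bottle 0.69 [116. 196.] [0.661 0.43  0.015] bay 0.098 0.235
```

View pics/top9.png

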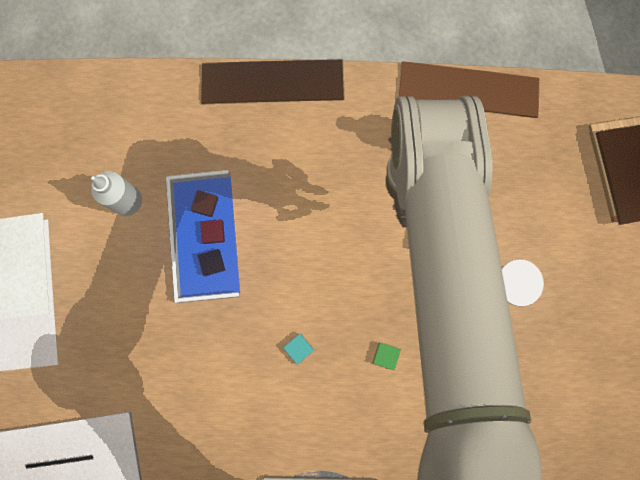

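The top view shows walnut (206,203), mahogany (211,230) and ebony (210,263) all about 44–52 mm inside the bay. The tub and squeeze bottle are where they started. The arm hides the bottle and bare chip, but nothing went near them and no contact force was seen, so I'm handing in.

```bash
python3 -c "
from workcell import manip
print(manip.hand_in())"
```

```text
the job is handed in; nothing more can be done
None
```

I swept walnut, mahogany and ebony into the bay, where the last picture shows all three 44–52 mm inside the open side, and handed the job in at about 26 s; no verdict came back, and the arm hid the bare chip and white bottle in that picture, though no move went near either.

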